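# Load the drill pack into the test cradle and press the contact flap down

## Task

Slide the wide drill pack along the mat, without lifting it, into the test cradle until it is fully home and square against the back stop. Then press the cradle's raised contact flap down from above until it lies flat over the pack. Leave the cells, the probe and the narrow stick pack where they are.

Things in the scene. Friction and masses are not known exactly. Their poses are not given: they have to be found in the camera images.
- pack_mid (a point): Wide drill pack to load: blue block with a raised grey deck and copper contacts on top, 130 long (x) x 92 wide (y) x 60 mm high, 0.5 to 0.8 kg; flat upright sides in the lower 46 mm. Lies loose on the rubber mat (flat top at z = 4 mm), beside the cradle's line and a little askew. Point: its centre, 30 mm above the mat; z up, x along its length to the leading end, towards the cradle.
- pack: The same drill pack, origin at the centre of its underside; axes as pack_mid. The grey deck (90 x 78 mm, top 14 mm) spans x = -27 to 63 mm.
- cradle: Fixed test cradle: aluminium channel with no floor (the pack slides on the mat all the way). Origin on the mat, right below the centre of a home pack; x = direction the pack is pushed in, y across, z up. Walls 42 mm high, 8 thick; channel 96 mm wide from x = -10 to 88 mm, flaring to 136 mm wide at the mouth. Flap hinge at x = 90, z = 65 mm.
- cradle_mouth (a point): Centre of the cradle's flared mouth, on the mat at cradle x = -40 mm. A home pack sticks out 25 mm past it (trailing end at cradle x = -65 mm).
- cradle_stop (a point): Middle of the foot of the back stop's flat face, on the mat at cradle x = +65 mm; the face is 50 mm high. A home pack's leading end rests against it.
- flap (a joint): Angle of the steel contact flap hinged over the cradle's back stop, rad: 0 = flat and level (fully down, at its stop), larger = raised; it starts raised 0.6 to 0.9. It is stiff (about 0.25 N m) and stays where it is left; press its upper face down from above (40 mm from the hinge about 6 N).
- flap_top (a point): Middle of the flap's upper face, 55 mm from the hinge. The flap is a plain plate 110 mm long (from the hinge towards the cradle's mouth, cradle -x), 60 mm wide, 6 mm thick; when down its top is 68 mm above the mat and its underside 2 mm above the pack's deck. Axes: z out of the upper face, x along the plate from free end to hinge.
- probe_mid (a point): Orange voltage probe lying on the mat, 145 mm long with its tip, 26 wide, 24 high; bystander, leave alone. Point: half-way up in its body.
- stick_mid (a point): Narrow blue and black stick-shaped pack lying on the mat, 132 x 44 x 36 mm; bystander, leave alone. Point: half-way up.
- cell0_mid (a point): One of three silver cylindrical cells standing upright on the mat near the cradle's sides, 32 mm diameter, 69 high; bystander, leave standing. Point: half-way up.
- cell1_mid (a point): One of three silver cylindrical cells standing upright on the mat near the cradle's sides, 32 mm diameter, 69 high; bystander, leave standing. Point: half-way up.
- cell2_mid (a point): One of three silver cylindrical cells standing upright on the mat near the cradle's sides, 32 mm diameter, 69 high; bystander, leave standing. Point: half-way up.
Not all that is in view belongs to the job. Several things have the shape of the cradle; the one meant has the colours described above.

How it is judged:
On the way, in this order (a step that is already met when the one before it is completed fails the run):
1. the pack is fully home and square in the cradle, with the flap still raised (x of pack_mid in the frame of cradle between -0.005 and 0.005 m and y of pack_mid in the frame of cradle between -0.006 and 0.006 m and z of pack_mid in the frame of cradle below 0.035 m and angle between the x axis of pack_mid and the x axis of cradle, either way round below 0.07 rad and angle between pack_mid's own z axis and vertical below 0.07 rad and value of joint flap above 0.4 rad), for 0.2 s.
2. the flap is pressed flat over the home pack (x of pack_mid in the frame of cradle between -0.005 and 0.005 m and y of pack_mid in the frame of cradle between -0.006 and 0.006 m and z of pack_mid in the frame of cradle below 0.035 m and angle between the x axis of pack_mid and the x axis of cradle, either way round below 0.07 rad and angle between pack_mid's own z axis and vertical below 0.07 rad and value of joint flap below 0.05 rad), for 0.2 s.
At the end, for the whole second after the job is handed in: The pack rests in the cradle, its centre within 5 mm along and 6 mm across of the home position, square within 0.07 rad and flat on the mat; the flap is down within 0.05 rad of flat (all of step 2 and linear speed of pack below 0.01 m/s); the robot touches nothing.
It fails at once if the pack is lifted (more than 20 mm) or tipped over 0.35 rad (height (world z) of pack_mid above 0.054 m or angle between pack_mid's own z axis and vertical above 0.35 rad).
It fails at once if a cell, the probe or the stick pack is moved more than 30 mm (distance of any of cell0_mid, cell1_mid, cell2_mid, probe_mid, stick_mid from where it was at the start of the episode above 0.03 m).
It also fails if it takes over 72 s, if anything falls off the work surface, if the arm or the gripper's body presses on something with over 40 N, if the wrist force passes 120 N, or if a joint passes its speed limit or range.

## Robot

A 6-joint arm with a two-finger parallel gripper is mounted at the origin on the work surface. World frame = base frame: x ahead of the robot, y to its left, z up, the work surface at z = 0. Lengths are in m, angles in rad, forces in N, time in s.
With the tool pointing down it reaches from about 0.325 to 0.75 m from the base axis. Payload 7.6 kg.
Tool frame: the origin (TCP) lies on the centre line of the jaws, within the pads' length; the fingertips stand 11 mm ahead of it and the grasp point (between the pads) lies 8 mm behind it; z points along the fingers, y is the direction in which the jaws open and shut (so a half turn about z gives the same grasp; the last joint's range is limited). The gripper opens to 85 mm and grips with 20 to 120 N. Pads are 22 mm wide; open, the fingers measure 114 mm over their backs; the gripper's body (76 mm by 85 mm) begins 54 mm behind the grasp point. The pads swing forward as they close: fully open they stand 13 mm farther back than shut.
Start: joints at [-1.234, 0.052, 1.401, -0, 1.689, -0.07], TCP at [0.208, -0.482, 0.242] pointing down, gripper open.
Joint ranges: [-2.9, 2.9], [-0.91, 2.17], [0.12, 2.37], [-1.06, 4.2], [0.26, 2.73], [-2.93, 2.93]. Speed limits (rad/s): [2.57, 2.57, 3.01, 3.14, 3.14, 3.14].

## Interface

Orientations are given as a rotation vector (axis times angle).
In Python, from plant import env gives the robot as it stands.
- The arm moves only by the tool send_rows, never from a script. Its argument "moves" is one flat list of numbers, 7 for each row, row after row: the shift along the tool's x, y, z in mm, then the turn, a rotation vector about the tool's x, y, z in rad, then the opening, from -1 (shut) to 1 (fully open). A call has 1 to 12 rows; each row is the pose to reach, as a shift and turn from the pose commanded when the call began, along the tool's axes at that moment; what a row does not reach only later rows make up. A row lasts 1/12 s, in which the tool goes at most 41.7 mm and 7.16 degrees, less where a joint would pass 70% of its speed; a pose out of reach is approached as far as the arm can. A call with a gripper value outside its range is refused whole. The fingers move at their own pace and stop on an object; "newtons" is the grip in N (left out, the last holds). Time passes only in rows, so rows that repeat a pose let the fingers close. It gives the time, the measured TCP pose, the force and the opening at its end, in the units of the state.
- env.sense(): the state, without advancing time (a new reading comes with each control period).
- env.read_camera(name): name is "scene" or "side" or "wrist"; returns the picture (420x560x3 uint8, red, green, blue); there is no depth.
- env.camera_info(name): a dict with "fx", "fy", "cx", "cy" (pixels), "rvec" (rotation vector, rad) and "tvec" (3), from world to camera coordinates, as OpenCV has them; the wrist camera has in their place "hand_eye" (4x4, takes a point from camera to tool coordinates, whose origin is the TCP and whose axes are the flange's). Camera axes: x right, y down, z forward; pixel columns grow to the right and rows downward; lengths in m; the calibration is good to about 2 mm. A picture is of the moment at which its call begins: read the wrist's pose just before it. camera_info takes no time and is no camera call.
- env.hand_in(): hands the job in, once; it reports no verdict.
The state is a dict: "clock": time; "joint_positions": joint angles; "qd": joint speeds; "effort": joint torques, N m; "ee_pos": TCP position; "eef_rot": TCP orientation; "force": force on the tool from outside, world axes, zero at the start; "torque": the same for the moment, N m; "gripper_width": finger opening in m.
Only numpy, scipy, OpenCV 4.12 (cv2) and the standard library are available. Lean on these libraries where they do the work, as an engineer would, in place of code of your own. Each camera call takes 0.05 s, during which the arm holds its last target. There are 200 camera calls.

## Working session

There is one attempt and no reset: what is moved stays moved. The work goes in short steps, Python scripts to look and compute and a tool call to move; the robot and the scene stay as the last step left them, time stands still between calls to the robot, and variables do not carry over. Pictures are saved under pics/ and viewed, about 8 in all and at most 12, crops included, and the job is handed in when it is done.

Besides the shell and the picture viewer there is one more tool, called after ">>>" as name(argument=value, ...) on one line, values as JSON. send_rows: Moves the arm, as the interface text tells. Its arguments: {"type":"object","properties":{"moves":{"type":"array"},"newtons":{"type":"number"}},"required":["moves"]}

```bash
mkdir -p pics; ls; python3 - <<'E'
from plant import env
import cv2
print(env.sense())
for n in("scene","side","wrist"):
    print(n,env.camera_info(n)); cv2.imwrite(f"pics/{n}0.png",env.read_camera(n)[:,:,::-1])
E
```

```text
pics
{'clock': 0.0, 'joint_positions': array([-1.23430177e+00,  5.28243751e-02,  1.40173083e+00, -4.24573933e-06,
        1.68857236e+00, -7.02859420e-02]), 'qd': array([-1.23886761e-03,  7.46413321e-06, -9.13337211e-04, -9.18849440e-05,
       -3.46207327e-04, -4.50929082e-04]), 'effort': array([ 1.48046631e-03, -3.81664681e+01, -3.60189950e+01,  7.21630090e-05,
        6.21318526e-03, -6.06509275e-06]), 'ee_pos': array([ 0.20765344, -0.48188502,  0.24147581]), 'eef_rot': array([-3.07534699e+00, -6.34265035e-01,  3.26380519e-04]), 'force': array([ 0.05717724, -0.8037191 ,  0.38055733]), 'torque': array([ 0.08604139, -0.04082118,  0.02282375]), 'gripper_width': 0.08552894455262547}
scene {'fx': 476.7867888552719, 'fy': 476.7867888552719, 'cx': 274.479172200414, 'cy': 203.3184120336661, 'rvec': array([ 2.47042574,  0.76668439, -0.2050271 ]), 'tvec': array([-0.51102243, -0.14806395,  1.54405109])}
side {'fx': 411.5599629170175, 'fy': 411.5599629170175, 'cx': 276.73648366429603, 'cy': 206.69345378318894, 'rvec': array([ 0.37118261, -2.68052277,  1.38665997]), 'tvec': array([0.53375717, 0.07616603, 1.15265448])}
wrist {'fx': 312.8737285933168, 'fy': 312.8737285933168, 'cx': 286.4426265895012, 'cy': 210.76362627074892, 'hand_eye': array([[-5.13282416e-04, -9.54920689e-01, -2.96860597e-01,
         7.65496522e-02],
       [ 9.99999490e-01, -7.48299736e-04,  6.78044668e-04,
        -3.61636484e-04],
       [-8.69619588e-04, -2.96860098e-01,  9.54920586e-01,
        -1.31388486e-01],
       [ 0.00000000e+00,  0.00000000e+00,  0.00000000e+00,
         1.00000000e+00]])}
```

```bash
python3 - <<'E'
import cv2,numpy as np
a=cv2.imread("pics/scene0.png");b=cv2.imread("pics/side0.png")
cv2.imwrite("pics/a.png",cv2.resize(a,(800,600),interpolation=3));cv2.imwrite("pics/b.png",cv2.resize(b,(800,600),interpolation=3))
E
```

```text
(no output)
```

View pics/a.png

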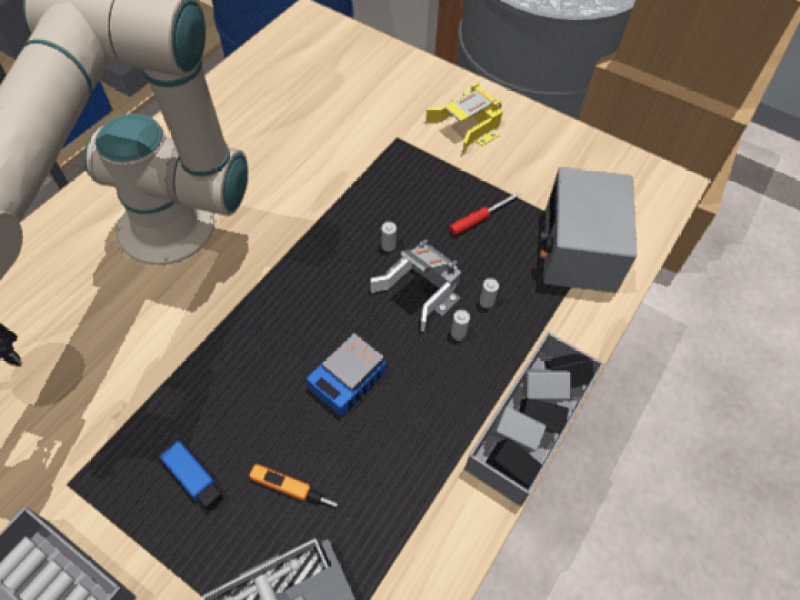

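View pics/b.png

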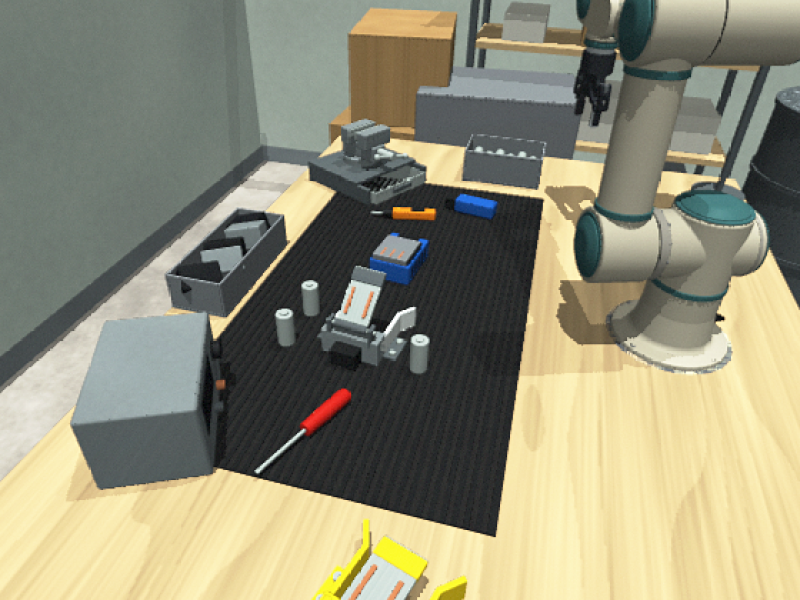

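Candidates for the cradle in the scene view (800x600 scale): the grey aluminium one at (425,275), and the yellow lookalike at (470,115). I choose the aluminium one. Candidates for the pack: the wide blue one with grey deck at (347,375), and the narrow blue/black stick at (190,475). I choose the wide one. Close crop next.

```bash
cat > h.py <<'E'
import cv2,numpy as np
from scipy.spatial.transform import Rotation as R
from plant import env
def cam(n,s=None):
    c=env.camera_info(n)
    K=np.array([[c['fx'],0,c['cx']],[0,c['fy'],c['cy']],[0,0,1]])
    if 'rvec' in c:
        r=R.from_rotvec(c['rvec']).as_matrix(); t=np.array(c['tvec'])
    else:
        T=np.eye(4);T[:3,:3]=R.from_rotvec(s['eef_rot']).as_matrix();T[:3,3]=s['ee_pos']
        W=np.linalg.inv(T@c['hand_eye']);r,t=W[:3,:3],W[:3,3]
    return K,r,t
def ray(C,uv):
    K,r,t=C;d=r.T@np.linalg.inv(K)@[uv[0],uv[1],1.];return -r.T@t,d/np.linalg.norm(d)
def onplane(C,uv,z):
    o,d=ray(C,uv);return o+d*(z-o[2])/d[2]
def proj(C,p):
    K,r,t=C;q=K@(r@np.array(p)+t);return q[:2]/q[2]
def tri(C1,u1,C2,u2):
    o1,d1=ray(C1,u1);o2,d2=ray(C2,u2)
    s=np.linalg.lstsq(np.c_[d1,-d2],o2-o1,rcond=None)[0]
    a,b=o1+s[0]*d1,o2+s[1]*d2;return (a+b)/2,np.linalg.norm(a-b)
E
python3 - <<'E'
from h import *
a=cv2.imread("pics/scene0.png")[150:300,205:355];b=cv2.imread("pics/side0.png")[155:265,215:315]
print([onplane(cam('scene'),np.array(p)*.7,z).round(3) for p,z in [((347,375),.05),((372,285),.03),((423,325),.03),((388,247),.004),((489,305),.004),((460,338),.004)]])
f=np.hstack([cv2.resize(a,(420,420),interpolation=2),cv2.resize(b,(380,418),interpolation=2)[:418].copy() if 0 else cv2.copyMakeBorder(cv2.resize(b,(380,418),interpolation=2),0,2,0,0,0)])
cv2.imwrite("pics/c.png",f)
E
```

```text
[array([ 0.573, -0.087,  0.05 ]), array([0.487, 0.117, 0.03 ]), array([0.627, 0.097, 0.03 ]), array([0.448, 0.234, 0.004]), array([0.709, 0.231, 0.004]), array([0.699, 0.128, 0.004])]
```

View pics/c.png

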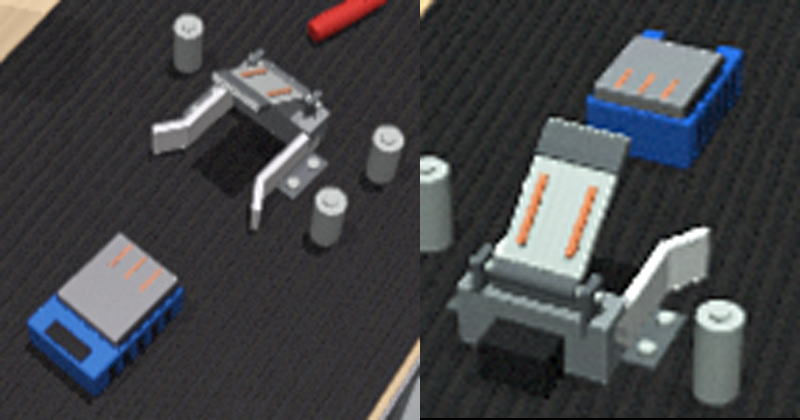

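Aluminium cradle at scene crop (240,130), its flap raised, with cells on either side. Pack at crop (105,310), its leading end (deck, contacts) towards the cradle. The choice is confirmed, so I move the wrist camera over the pair.

```bash
cat >> h.py <<'E'
def goal(p,yaw,tilt=0,cmd=None):
    """shift/turn for send_rows from commanded pose (default measured). tool x at yaw, z down; tilt leans tips toward +toolx"""
    s=env.sense() if cmd is None else cmd
    R0=R.from_rotvec(s['eef_rot'])
    x=np.array([np.cos(yaw),np.sin(yaw),0]);z=np.array([0,0,-1.])
    G=R.from_matrix(np.c_[x,np.cross(z,x),z])*R.from_euler('y',tilt)
    sh=R0.inv().apply(np.array(p)-s['ee_pos'])*1000
    print('shift',sh.round(1),'turn',(R0.inv()*G).as_rotvec().round(3), 'len',np.linalg.norm(sh).round(0))
E
python3 -c "
from h import *
goal([.55,-.03,.29],np.radians(82))"
```

```text
shift [ 493.2 -279.7  -47.9] turn [-1.000e-03 -1.000e-03 -1.024e+00] len 569.0
```

>>> send_rows(moves=[493,-280,-48,0,0,-1.024,0,493,-280,-48,0,0,-1.024,0,493,-280,-48,0,0,-1.024,0,493,-280,-48,0,0,-1.024,0,493,-280,-48,0,0,-1.024,0,493,-280,-48,0,0,-1.024,0,493,-280,-48,0,0,-1.024,0,493,-280,-48,0,0,-1.024,0,493,-280,-48,0,0,-1.024,0,493,-280,-48,0,0,-1.024,0,493,-280,-48,0,0,-1.024,0,493,-280,-48,0,0,-1.024,0])

```text
clock: 1.15
ee_pos: [0.509, -0.0827, 0.2845]
eef_rot: [2.371, 2.061, -0.0]
force: [-0.1, -0.5, -0.1]
gripper_width: 0.0429
```

```bash
python3 -c "
from h import *
goal([.55,-.03,.29],np.radians(82))"
```

```text
shift [57.9 33.2 -5.5] turn [-0.  0. -0.] len 67.0
```

>>> send_rows(moves=[58,33,-5,0,0,0,0,58,33,-5,0,0,0,0,58,33,-5,0,0,0,0,58,33,-5,0,0,0,0])

```text
clock: 1.48
ee_pos: [0.5493, -0.0309, 0.2887]
eef_rot: [-2.368, -2.063, 0.002]
force: [-0.5, -0.3, 0.4]
gripper_width: 0.0426
```

```bash
python3 - <<'E'
from h import *
s=env.sense();np.save('s1.npy',np.r_[s['ee_pos'],s['eef_rot']]);print(s['ee_pos'],s['joint_positions'],s['qd'].max())
im=env.read_camera('wrist')[:,:,::-1];cv2.imwrite('pics/w1.png',im)
cv2.imwrite('pics/w1b.png',cv2.resize(im,(800,600),interpolation=3))
E
```

```text
[ 0.54931113 -0.03092842  0.28869336] [-1.23215154e-01  1.18802007e-01  1.23863857e+00 -3.10179233e-04
  1.78555703e+00  1.43992424e-02] 0.02428215168171562
```

View pics/w1b.png

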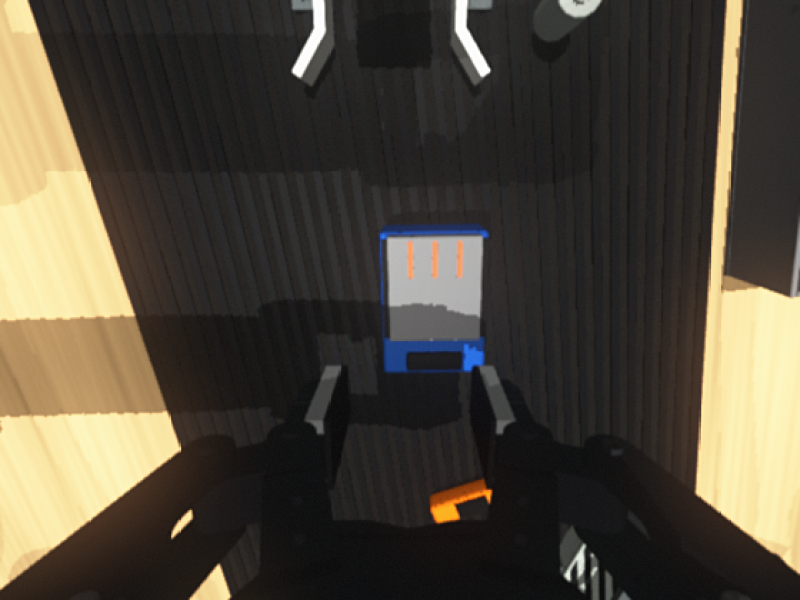

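The wrist view shows the pack at (435,300), nearly in line with the tool, and the cradle's flare tips at (297,75) and (487,75). I measure the pack here, then move 130 mm forward for the cradle.

```bash
cat > pk.py <<'E'
from h import *
def load(i):
    v=np.load(f's{i}.npy');return cv2.imread(f'pics/w{i}.png'),cam('wrist',dict(ee_pos=v[:3],eef_rot=v[3:]))
def pack(im,C,sx=slice(None)):
    hsv=cv2.cvtColor(im,cv2.COLOR_BGR2HSV)
    m=cv2.inRange(hsv,(100,120,50),(125,255,255))
    n,l,st,ce=cv2.connectedComponentsWithStats(m);k=1+st[1:,4].argmax()
    c=np.argwhere(l==k)[:,::-1].astype(np.float32)
    r=cv2.boxPoints(cv2.minAreaRect(c));return r
E
python3 - <<'E'
from pk import *
im,C=load(1);r=pack(im,C);print(r)
for z in (.05,.064):
    w=np.array([onplane(C,p,z) for p in r]);print(w.round(4),w.mean(0).round(4))
    e=[w[(i+1)%4]-w[i] for i in range(4)];print([ (np.linalg.norm(x).round(4),np.degrees(np.arctan2(x[1],x[0])).round(1)) for x in e])
# scene view blue + deck
hsv=cv2.cvtColor(im,cv2.COLOR_BGR2HSV)
x0,y0=r.min(0).astype(int);x1,y1=r.max(0).astype(int)
m=np.zeros(im.shape[:2],np.uint8);m[y0:y1,x0:x1]=cv2.inRange(hsv,(0,0,70),(180,60,255))[y0:y1,x0:x1]
c=np.argwhere(cv2.morphologyEx(m,2,np.ones((3,3))))[:,::-1].astype(np.float32);d=cv2.boxPoints(cv2.minAreaRect(c));w=np.array([onplane(C,p,.064) for p in d]);print('deck',w.round(4),w.mean(0))
goal([.562,.11,.32],np.radians(82))
E
```

```text
[[267. 222.]
 [339. 222.]
 [339. 260.]
 [267. 260.]]
[[ 0.5181 -0.0808  0.05  ]
 [ 0.6074 -0.0933  0.05  ]
 [ 0.6028 -0.1456  0.05  ]
 [ 0.5099 -0.1327  0.05  ]] [ 0.5595 -0.1131  0.05  ]
[(np.float64(0.0902), np.float64(-7.9)), (np.float64(0.0525), np.float64(-95.1)), (np.float64(0.0938), np.float64(172.1)), (np.float64(0.0525), np.float64(81.0))]
[[ 0.5197 -0.0761  0.064 ]
 [ 0.6057 -0.088   0.064 ]
 [ 0.6012 -0.1384  0.064 ]
 [ 0.5118 -0.126   0.064 ]] [ 0.5596 -0.1071  0.064 ]
[(np.float64(0.0868), np.float64(-7.9)), (np.float64(0.0505), np.float64(-95.1)), (np.float64(0.0903), np.float64(172.1)), (np.float64(0.0505), np.float64(81.0))]
deck [[ 0.5268 -0.0771  0.064 ]
 [ 0.6045 -0.0879  0.064 ]
 [ 0.6001 -0.1368  0.064 ]
 [ 0.5194 -0.1256  0.064 ]] [ 0.56270452 -0.10684326  0.064     ]
shift [142.4  -6.8 -31.2] turn [-0.001  0.     0.   ] len 146.0
```

>>> send_rows(moves=[142,-7,-31,0,0,0,0,142,-7,-31,0,0,0,0,142,-7,-31,0,0,0,0,142,-7,-31,0,0,0,0,142,-7,-31,0,0,0,0,142,-7,-31,0,0,0,0])

```text
clock: 2.03
ee_pos: [0.5617, 0.1091, 0.3206]
eef_rot: [2.371, 2.06, -0.0]
force: [0.3, 0.1, 1.0]
gripper_width: 0.043
```

```bash
python3 - <<'E'
from h import *
s=env.sense();np.save('s2.npy',np.r_[s['ee_pos'],s['eef_rot']]);print(s['ee_pos'],s['joint_positions'],s['qd'].max())
im=env.read_camera('wrist')[:,:,::-1];cv2.imwrite('pics/w2.png',im)
cv2.imwrite('pics/w2b.png',cv2.resize(im[:, 130:430],(600,840),interpolation=3)[:600])
E
```

```text
[0.56170687 0.10905819 0.32057882] [ 1.27510863e-01  1.84591399e-01  1.10304680e+00 -6.07110524e-04
  1.85378035e+00  2.67170155e-01] 0.02060126267295035
```

View pics/w2b.png

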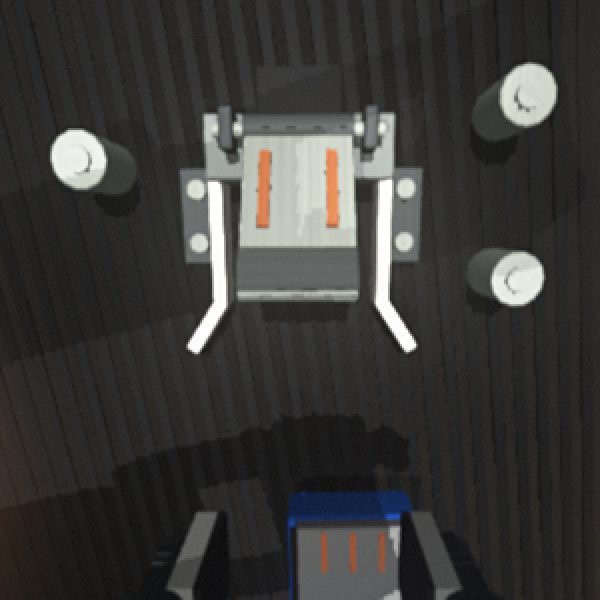

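The view shows the cradle with its wall tops at crop x≈216 and 383 (rows 182–300), flare tips at (195,348) and (410,348), and the flap raised between them. I fit the walls by bright mask on plane z = 46 mm, and the pack hull from w1.

```bash
python3 - <<'E'
from pk import *
im,C=load(2)
g=im.min(2)
def fit(x0,x1,y0,y1,z=.046):
    L=[];Rr=[]
    for y in range(y0,y1):
        xs=np.where(g[y,x0:x1]>170)[0]
        if len(xs): L.append(onplane(C,(x0+xs[0]-.5,y),z));Rr.append(onplane(C,(x0+xs[-1]+.5,y),z))
    return np.array(L),np.array(Rr)
a0,a1=fit(228,247,95,148);b0,b1=fit(314,330,95,148)
for n,q in zip(('Lo','Li','Ri','Ro'),(a0,a1,b0,b1)):
    p=np.polyfit(q[:,1],q[:,0],1);print(n,len(q),q.mean(0).round(4),'yaw',90-np.degrees(np.arctan(p[0])).round(2), 'res',(q[:,0]-np.polyval(p,q[:,1])).std().round(4))
# flare tips & knees
hb=(g>170).astype(np.uint8);n,l,st,_=cv2.connectedComponentsWithStats(hb[80:180,220:340].copy());
for k in range(1,n):
    if st[k,4]>100: 
        pts=np.argwhere(l==k)[:,::-1]+[220,80];e=pts[pts[:,1]>=pts[:,1].max()-1];print(st[k],'tip',e.mean(0),onplane(C,e.mean(0),.046).round(4))
# flap: free edge, crop(238..358,293)
for p in((119+130,146),(179+130,146)): print('flap free edge z.14',onplane(C,p,.14).round(4))
# pack in w1
im,C=load(1);hsv=cv2.cvtColor(im,cv2.COLOR_BGR2HSV)
m=cv2.inRange(hsv,(95,80,40),(130,255,255));m[:150]=0;m[270:]=0;m[:,:260]=0;m[:,350:]=0
c=np.argwhere(m)[:,::-1].astype(np.float32);r=cv2.boxPoints(cv2.minAreaRect(c));print(r.tolist())
for z in (.05,):
    w=np.array([onplane(C,p,z) for p in r]);print(w.round(4).tolist(),w.mean(0).round(4))
    e=[w[(i+1)%4]-w[i] for i in range(4)];print([ (np.linalg.norm(x).round(4),np.degrees(np.arctan2(x[1],x[0])).round(1)) for x in e])
cv2.imwrite('pics/d.png',np.hstack([cv2.resize(im[150:280,250:360],(440,520),interpolation=2),cv2.cvtColor(cv2.resize(m[150:280,250:360],(330,520),interpolation=0),8)]))
E
```

```text
Lo 53 [0.506  0.1844 0.046 ] yaw 86.23 res 0.0035
Li 53 [0.5164 0.1829 0.046 ] yaw 82.33 res 0.0003
Ri 53 [0.611  0.1696 0.046 ] yaw 82.14 res 0.0003
Ro 53 [0.6202 0.1683 0.046 ] yaw 80.84 res 0.0021
[  30    0   58   43 1964] tip [278.5 121.5] [0.5619 0.1762 0.046 ]
[ 92   0  14   8 105] tip [318.5  86.5] [0.6158 0.2097 0.046 ]
[  4  11  19  86 595] tip [227.6 175.2] [0.4858 0.1185 0.046 ]
[ 98  10  20  86 599] tip [333.85714286 174.28571429] [0.624  0.1001 0.046 ]
flap free edge z.14 [0.5324 0.1594 0.14  ]
flap free edge z.14 [0.5906 0.1511 0.14  ]
[[265.0, 156.0], [342.0, 156.0], [342.0, 261.0], [265.0, 261.0]]
[[0.5286, 0.0007, 0.05], [0.6182, -0.0118, 0.05], [0.6066, -0.1476, 0.05], [0.5071, -0.1337, 0.05]] [ 0.5651 -0.0731  0.05  ]
[(np.float64(0.0905), np.float64(-7.9)), (np.float64(0.1363), np.float64(-94.9)), (np.float64(0.1005), np.float64(172.1)), (np.float64(0.1361), np.float64(80.9))]
```

View pics/d.png

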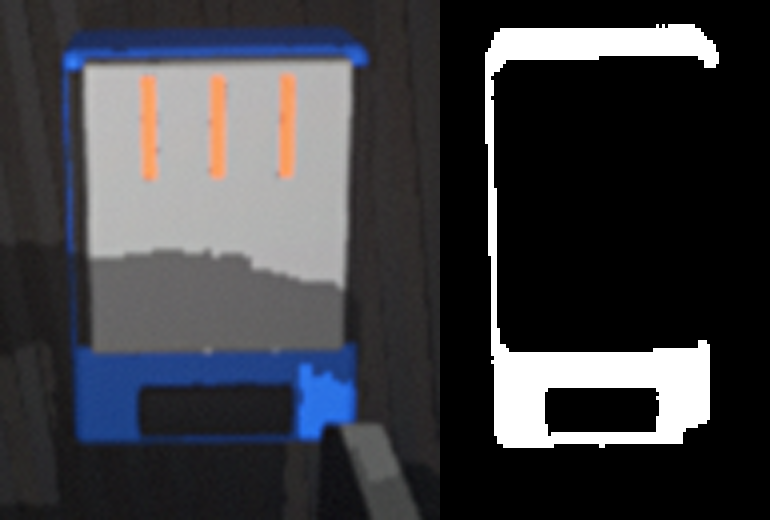

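The crop shows pack top corners at (65,55), (367,55), (77,440) and (352,440), with the tilted front face above row 50.

```bash
python3 - <<'E'
from pk import *
im,C=load(1)
q=np.array([(65,53),(367,53),(354,440),(77,440)])/4+[250-.4,150-.4]
w=np.array([onplane(C,p,.05) for p in q]);print(w.round(4).tolist())
e=[w[(i+1)%4]-w[i] for i in range(4)];print([ (np.linalg.norm(x).round(4),np.degrees(np.arctan2(x[1],x[0])).round(1)) for x in e])
# deck
d=np.array([(83,62),(353,62),(345,350),(93,350)])/4+[250-.4,150-.4]
for z in(.064,):
  w=np.array([onplane(C,p,z) for p in d]);print('deck',w.round(4).tolist(),w.mean(0).round(4))
  e=[w[(i+1)%4]-w[i] for i in range(4)];print([ (np.linalg.norm(x).round(4),np.degrees(np.arctan2(x[1],x[0])).round(1)) for x in e])
# deck height from two views: contacts in scene view vs wrist
def cop(im,box):
    h=cv2.cvtColor(im,cv2.COLOR_BGR2HSV);m=cv2.inRange(h,(3,80,120),(18,255,255));x0,y0,x1,y1=box
    k=np.zeros_like(m);k[y0:y1,x0:x1]=m[y0:y1,x0:x1];return np.argwhere(k)[:,::-1].mean(0)
u1=cop(im,(260,150,350,230));
for n,b in(('scene',(215,230,275,290)),('side',(255,160,305,190))):
    u=cop(cv2.imread(f'pics/{n}0.png'),b);print(n,u1,u,tri(C,u1,cam(n),u))
# flap height/hinge: copper strips on flap, wrist w2 vs side
im2,C2=load(2);u2=cop(im2,(245,60,310,125));u=cop(cv2.imread('pics/side0.png'),(240,190,275,225));print('flapcu',u2,u,tri(C2,u2,cam('side'),u))
E
```

```text
[[0.5283, -0.0074, 0.05], [0.6167, -0.0197, 0.05], [0.6017, -0.1448, 0.05], [0.5124, -0.1324, 0.05]]
[(np.float64(0.0893), np.float64(-7.9)), (np.float64(0.126), np.float64(-96.8)), (np.float64(0.0902), np.float64(172.1)), (np.float64(0.126), np.float64(82.7))]
deck [[0.5342, -0.0087, 0.064], [0.6104, -0.0193, 0.064], [0.6001, -0.107, 0.064], [0.5237, -0.0964, 0.064]] [ 0.5671 -0.0578  0.064 ]
[(np.float64(0.077), np.float64(-7.9)), (np.float64(0.0884), np.float64(-96.7)), (np.float64(0.0771), np.float64(172.1)), (np.float64(0.0884), np.float64(83.2))]
scene [304.06909091 180.94545455] [251.65517241 244.48275862] (array([ 0.56760711, -0.03357154,  0.0643448 ]), np.float64(0.005593765925163871))
side [304.06909091 180.94545455] [274.    176.375] (array([ 0.57075873, -0.03128219,  0.06724657]), np.float64(0.0016905251273480742))
flapcu [278.63811563  94.2248394 ] [250.66292135 211.5505618 ] (array([0.56811044, 0.20486039, 0.10038425]), np.float64(0.0010950792816469981))
```

Pack in cradle frame: about (-0.2225, -0.035), yaw +0.8°. So I push it sideways ~35 mm first, from world +x, with two spread fingers, then push it lengthwise.

```bash
cat >> h.py <<'E'
O=np.array([.5602,.149]);YAW=np.radians(82.24)
U=np.array([np.cos(YAW),np.sin(YAW)]);V=np.array([-U[1],U[0]])
def cr(x,y): return O+x*U+y*V
def tocr(p): d=np.array(p[:2])-O;return np.array([d@U,d@V])
E
python3 - <<'E'
from h import *
C=cam('scene')
for n,p,z in [('probeL',(252,475),.02),('probeR',(335,505),.02),('stick',(180,450),.04),('stick2',(212,500),.04),('bin',(472,465),.05),('bin2',(550,340),.05)]: print(n,onplane(C,np.array(p)*.7,z).round(3))
p=cr(-.2225,-.12);print(p);goal([*p,.20],YAW-np.pi/2)
E
```

```text
probeL [ 0.54  -0.332  0.02 ]
probeR [ 0.694 -0.29   0.02 ]
stick [ 0.411 -0.373  0.04 ]
stick2 [ 0.519 -0.407  0.04 ]
bin [ 0.858 -0.103  0.05 ]
bin2 [0.857 0.201 0.05 ]
[ 0.64905827 -0.08766529]
shift [-181.5  114.1  120.3] turn [0.000e+00 1.000e-03 1.565e+00] len 246.0
```

>>> send_rows(moves=[-181,114,120,0,0,1.565,0.4,-181,114,120,0,0,1.565,0.4,-181,114,120,0,0,1.565,0.4,-181,114,120,0,0,1.565,0.4,-181,114,120,0,0,1.565,0.4,-181,114,120,0,0,1.565,0.4,-181,114,120,0,0,1.565,0.4,-181,114,120,0,0,1.565,0.4,-181,114,120,0,0,1.565,0.4,-181,114,120,0,0,1.565,0.4,-181,114,120,0,0,1.565,0.4,-181,114,120,0,0,1.565,0.4])

```text
clock: 3.08
ee_pos: [0.6486, -0.0882, 0.2001]
eef_rot: [3.139, -0.123, -0.001]
force: [0.1, -0.3, 0.1]
gripper_width: 0.0596
```

```bash
python3 -c "
from h import *
p=cr(-.2225,-.12);goal([*p,.03],YAW-np.pi/2);print(env.sense()['joint_positions'])"
```

```text
shift [  0.6  -0.6 170.1] turn [0.    0.001 0.057] len 170.0
[-1.91350307e-01  4.37259264e-01  1.03450978e+00 -4.74312531e-04
  1.67070648e+00  1.45801410e+00]
```

>>> send_rows(moves=[0,0,40,0,0,0.057,0.4,0,0,80,0,0,0.057,0.4,0,0,120,0,0,0.057,0.4,0,0,150,0,0,0.057,0.4,0,0,170,0,0,0.057,0.4,0,0,170,0,0,0.057,0.4,0,0,170,0,0,0.057,0.4])

```text
clock: 3.67
ee_pos: [0.6483, -0.0873, 0.0296]
eef_rot: [-3.135, 0.202, 0.004]
force: [1.9, 0.3, 1.4]
gripper_width: 0.0597
```

>>> send_rows(moves=[-8,0,0,0,0,0,0.4,-14,0,0,0,0,0,0.4,-18,0,0,0,0,0,0.4,-22,0,0,0,0,0,0.4,-26,0,0,0,0,0,0.4,-30,0,0,0,0,0,0.4,-34,0,0,0,0,0,0.4,-38,0,0,0,0,0,0.4,-42,0,0,0,0,0,0.4,-46,0,0,0,0,0,0.4,-50,0,0,0,0,0,0.4,-53,0,0,0,0,0,0.4])

```text
clock: 4.67
ee_pos: [0.5973, -0.0789, 0.0312]
eef_rot: [3.135, -0.198, 0.003]
force: [5.3, -1.2, 3.0]
gripper_width: 0.06
```

```bash
python3 - <<'E'
from h import *
s=env.sense();np.save('s3.npy',np.r_[s['ee_pos'],s['eef_rot']]);print(s['ee_pos'],tocr(s['ee_pos']),s['force'])
im=env.read_camera('wrist')[:,:,::-1];cv2.imwrite('pics/w3.png',im)
b=env.read_camera('scene')[:,:,::-1];cv2.imwrite('pics/scene3.png',b)
f=np.hstack([cv2.resize(im,(400,300)),cv2.resize(b[150:300,180:380],(400,300),interpolation=2)]);cv2.imwrite('pics/e.png',f)
E
```

```text
[ 0.59730223 -0.07887118  0.03122623] [-0.22077473 -0.06753051] [ 5.28870554 -1.19219984  3.02922999]
```

View pics/e.png

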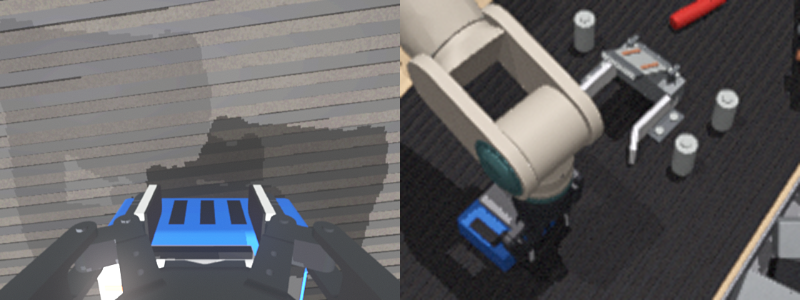

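Fingers are in contact with the pack's side (5 N), and it is sliding. 10 mm more.

>>> send_rows(moves=[-3,0,0,0,0,0,0.4,-6,0,0,0,0,0,0.4,-9,0,0,0,0,0,0.4,-11,0,0,0,0,0,0.4,-11,0,0,0,0,0,0.4])

```text
clock: 5.18
ee_pos: [0.5861, -0.0775, 0.0308]
eef_rot: [3.135, -0.198, 0.001]
force: [3.9, -0.2, 3.1]
gripper_width: 0.0599
```

>>> send_rows(moves=[20,0,0,0,0,0,0.0,30,0,0,0,0,0,0.0,30,0,-40,0,0,0,0.0,30,0,-80,0,0,0,0.0,30,0,-120,0,0,0,0.0,30,0,-160,0,0,0,0.0,30,0,-200,0,0,0,0.0])

```text
clock: 5.77
ee_pos: [0.6145, -0.081, 0.231]
eef_rot: [-3.135, 0.198, 0.007]
force: [0.3, -0.3, -0.6]
gripper_width: 0.0427
```

```bash
python3 -c "
from h import *
p=cr(-.2,0);goal([*p,.27],YAW)"
```

```text
shift [-84.9 -21.3 -38.6] turn [-0.004  0.003 -1.562] len 96.0
```

>>> send_rows(moves=[-85,-21,-39,0,0,-1.562,0.7,-85,-21,-39,0,0,-1.562,0.7,-85,-21,-39,0,0,-1.562,0.7,-85,-21,-39,0,0,-1.562,0.7,-85,-21,-39,0,0,-1.562,0.7,-85,-21,-39,0,0,-1.562,0.7,-85,-21,-39,0,0,-1.562,0.7,-85,-21,-39,0,0,-1.562,0.7,-85,-21,-39,0,0,-1.562,0.7,-85,-21,-39,0,0,-1.562,0.7,-85,-21,-39,0,0,-1.562,0.7,-85,-21,-39,0,0,-1.562,0.7])

```text
clock: 6.77
ee_pos: [0.5332, -0.0495, 0.268]
eef_rot: [-2.42, -1.998, 0.005]
force: [0.6, 0.2, -0.5]
gripper_width: 0.0726
```

>>> send_rows(moves=[0,0,0,0,0,-0.06,0.7,0,0,0,0,0,-0.06,0.7,0,0,0,0,0,-0.06,0.7])

```text
clock: 7.02
ee_pos: [0.5336, -0.0496, 0.2685]
eef_rot: [-2.369, -2.06, 0.003]
force: [0.6, 0.4, -0.7]
gripper_width: 0.0729
```

```bash
python3 - <<'E'
from h import *
s=env.sense();np.save('s4.npy',np.r_[s['ee_pos'],s['eef_rot']]);print(s['ee_pos'],tocr(s['ee_pos']),s['joint_positions'])
goal([*cr(-.2,0),.27],YAW)
im=env.read_camera('wrist')[:,:,::-1];cv2.imwrite('pics/w4.png',im)
cv2.imwrite('pics/f.png',cv2.resize(im[0:270,150:420],(594,594),interpolation=2))
E
```

```text
[ 0.53355497 -0.04958369  0.26848181] [-0.20036284 -0.00041252] [-1.61518069e-01  8.02264881e-02  1.31971741e+00 -1.27323463e-04
  1.74454560e+00 -2.24131992e-02]
shift [ 0.4 -0.4 -1.5] turn [-0.003  0.    -0.004] len 2.0
```

View pics/f.png

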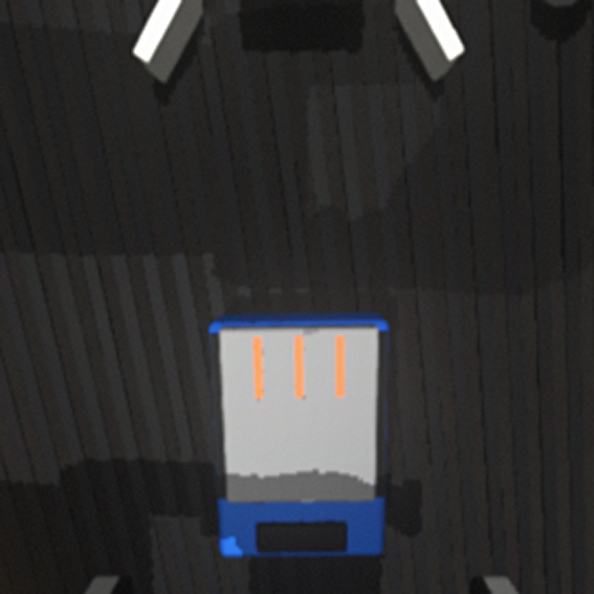

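The pack is now in line with the mouth, with top corners at crop (209,326), (388,326), (383,556) and (219,556).

```bash
python3 - <<'E'
from pk import *
im,C=load(4)
q=np.array([(209,326),(388,326),(383,556),(219,556)])/2.2+[150-.3,-.3]
w=np.array([onplane(C,p,.05) for p in q]);print([tocr(p).round(4).tolist() for p in w],tocr(w.mean(0)))
print('tips',[tocr(onplane(C,np.array(p)/2.2+[150,0],.046)).round(4).tolist() for p in((142,58),(456,52))])
g=lambda a,b:goal([*a,b],YAW,0.4)
g(cr(-.345,-.001),.15);g(cr(-.345,-.001),.03)
E
```

```text
[[-0.1602, 0.0455], [-0.1605, -0.0442], [-0.2865, -0.0457], [-0.2862, 0.0454]] [-0.22332656  0.00025882]
tips [[-0.0406, 0.0709], [-0.0388, -0.0718]]
shift [-144.6    1.3  118.7] turn [-0.001  0.4   -0.004] len 187.0
shift [-144.6    1.6  238.7] turn [-0.001  0.4   -0.004] len 279.0
```

>>> send_rows(moves=[-40,0,20,0,0.1,0,0.3,-75,0,40,0,0.2,0,0.3,-105,1,60,0,0.3,0,0.3,-135,1,100,0,0.4,0,0.3,-137,1,140,0,0.4,0,0.3,-137,1,180,0,0.4,0,0.3,-137,1,215,0,0.4,0,0.3,-137,1,238,0,0.4,0,0.3,-137,1,238,0,0.4,0,0.3])

```text
clock: 7.82
ee_pos: [0.5128, -0.1836, 0.0252]
eef_rot: [-2.142, -1.859, -0.428]
force: [-0.0, 0.3, 0.1]
gripper_width: 0.0555
```

```bash
python3 -c "
from h import *
s=env.sense();print(tocr(s['ee_pos']),s['ee_pos'],s['force'])
goal([*cr(-.09,0),.03],YAW,.4)"
```

```text
[-0.33598745  0.00203333] [ 0.51281897 -0.18363605  0.02519079] [-0.0004459   0.31496637  0.106379  ]
shift [228.    1.2  92.4] turn [-0.01  -0.005 -0.008] len 246.0
```

>>> send_rows(moves=[7,0,3,0,0,0,0.3,15,0,6,0,0,0,0.3,22,0,9,0,0,0,0.3,30,0,12,0,0,0,0.3,37,0,15,0,0,0,0.3,45,0,18,0,0,0,0.3,52,0,21,0,0,0,0.3,60,0,24,0,0,0,0.3,67,0,27,0,0,0,0.3,75,0,30,0,0,0,0.3,82,0,33,0,0,0,0.3,90,0,36,0,0,0,0.3])

```text
clock: 8.82
ee_pos: [0.5301, -0.0894, 0.0341]
eef_rot: [-2.148, -1.872, -0.435]
force: [-0.1, -3.7, 0.8]
gripper_width: 0.0554
```

```bash
python3 - <<'E'
from h import *
s=env.sense();np.save('s5.npy',np.r_[s['ee_pos'],s['eef_rot']]);print(tocr(s['ee_pos']),s['ee_pos'],s['force'])
goal([*cr(-.12,0),.03],YAW,.4)
im=env.read_camera('wrist')[:,:,::-1];cv2.imwrite('pics/w5.png',im)
cv2.imwrite('pics/g.png',cv2.resize(im[:,100:460],(600,700),interpolation=2)[:600])
E
```

```text
[-0.24032254 -0.0023866 ] [ 0.53011547 -0.089444    0.03405236] [-0.13647613 -3.71705056  0.79436357]
shift [109.3  -2.6  50.4] turn [ 0.002  0.001 -0.001] len 120.0
```

View pics/g.png

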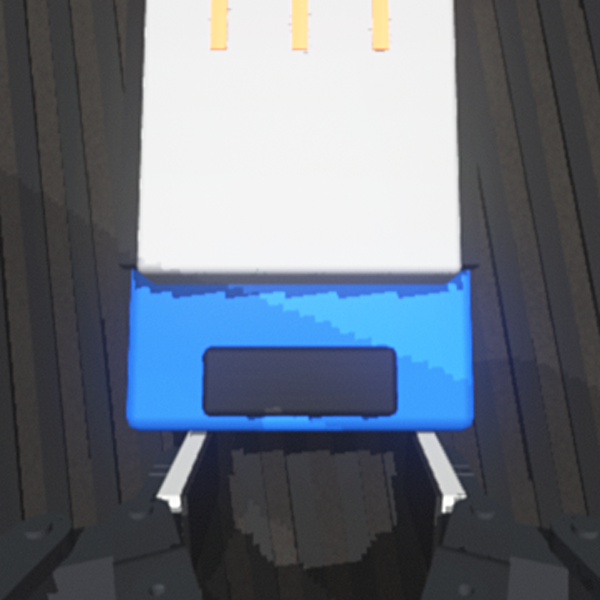

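The push is square: both fingertips on the trailing face, and the pack's centre at cradle y≈+1 mm. Continuing.

>>> send_rows(moves=[9,0,4,0,0,0,0.3,18,0,8,0,0,0,0.3,27,0,12,0,0,0,0.3,36,-1,16,0,0,0,0.3,45,-1,20,0,0,0,0.3,54,-1,25,0,0,0,0.3,63,-1,29,0,0,0,0.3,72,-2,33,0,0,0,0.3,81,-2,37,0,0,0,0.3,90,-2,41,0,0,0,0.3,99,-2,45,0,0,0,0.3,106,-2,48,0,0,0,0.3])

```text
clock: 9.87
ee_pos: [0.5442, 0.026, 0.0314]
eef_rot: [-2.147, -1.872, -0.436]
force: [-1.2, -7.6, 6.2]
gripper_width: 0.0558
```

```bash
python3 - <<'E'
from h import *
s=env.sense();np.save('s6.npy',np.r_[s['ee_pos'],s['eef_rot']]);print(tocr(s['ee_pos']),s['ee_pos'],s['force'],s['joint_positions'])
goal([*cr(-.08,0),.03],YAW,.4)
im=env.read_camera('wrist')[:,:,::-1];cv2.imwrite('pics/w6.png',im)
b=env.read_camera('side')[:,:,::-1];cv2.imwrite('pics/side6.png',b)
a=cv2.resize(im[:,100:460],(500,583),interpolation=2)
c=cv2.resize(b[150:265,215:315],(300,345),interpolation=2)
cv2.imwrite('pics/i.png',np.hstack([a,cv2.copyMakeBorder(c,0,238,0,0,0)]))
E
```

```text
[-0.12404865 -0.00079926] [0.54424241 0.02597942 0.03137671] [-1.17860523 -7.62884597  6.16568465] [-0.21455594  0.29057421  1.61862395  0.41543971  1.2876745  -0.20651779]
shift [40.1 -0.9 18.4] turn [ 0.003  0.001 -0.001] len 44.0
```

View pics/i.png

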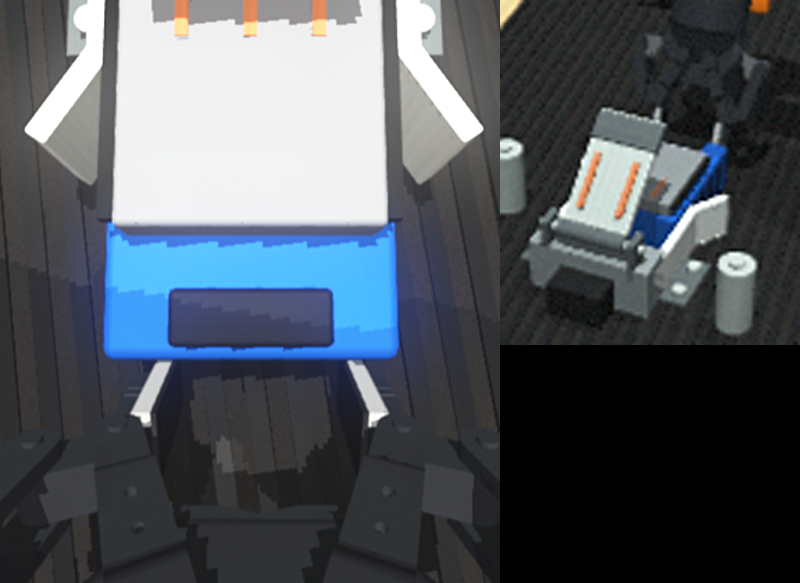

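The pack is squarely between the walls, with the flap clear and raised. About 45 mm remain, so I push more slowly.

>>> send_rows(moves=[6,0,2,0,0,0,0.3,12,0,5,0,0,0,0.3,17,0,7,0,0,0,0.3,22,0,9,0,0,0,0.3,27,0,11,0,0,0,0.3,31,0,13,0,0,0,0.3,33,0,14,0,0,0,0.3,35,0,15,0,0,0,0.3,35,0,15,0,0,0,0.3])

```text
clock: 10.72
ee_pos: [0.5489, 0.0641, 0.0305]
eef_rot: [-2.146, -1.871, -0.436]
force: [-0.1, -3.3, 2.0]
gripper_width: 0.0555
```

```bash
python3 - <<'E'
from h import *
s=env.sense();print(tocr(s['ee_pos']),s['ee_pos'],s['force'],s['qd'].round(3))
goal([*cr(-.08,0),.03],YAW,.4)
E
```

```text
[-0.08566085 -0.00031505] [0.54894591 0.06408106 0.03048352] [-0.07057598 -3.34991556  2.02126525] [-0.005  0.002  0.003  0.007  0.001 -0.006]
shift [ 5.  -0.3  2.7] turn [ 0.001 -0.    -0.001] len 6.0
```

Now 1 mm rows, with a force check.

>>> send_rows(moves=[1,0,0.4,0,0,0,0.3,2,0,0.8,0,0,0,0.3,3,0,1.2,0,0,0,0.3,4,0,1.6,0,0,0,0.3,4,0,1.6,0,0,0,0.3])

```text
clock: 11.13
ee_pos: [0.5495, 0.0679, 0.0305]
eef_rot: [-2.146, -1.871, -0.435]
force: [-0.1, -4.8, 3.2]
gripper_width: 0.0556
```

>>> send_rows(moves=[1,0,0.4,0,0,0,0.3,2,0,0.8,0,0,0,0.3,2,0,0.8,0,0,0,0.3])

```text
clock: 11.38
ee_pos: [0.5498, 0.07, 0.0305]
eef_rot: [-2.146, -1.871, -0.435]
force: [-0.9, -5.0, 2.7]
gripper_width: 0.0553
```

>>> send_rows(moves=[1,0,0.4,0,0,0,0.3,2,0,0.8,0,0,0,0.3,2,0,0.8,0,0,0,0.3])

```text
clock: 11.63
ee_pos: [0.5501, 0.0719, 0.0305]
eef_rot: [-2.147, -1.871, -0.435]
force: [-1.2, -5.7, 3.9]
gripper_width: 0.0557
```

>>> send_rows(moves=[1,0,0.4,0,0,0,0.3,2,0,0.8,0,0,0,0.3,2,0,0.8,0,0,0,0.3])

```text
clock: 11.88
ee_pos: [0.5504, 0.0722, 0.0305]
eef_rot: [-2.149, -1.872, -0.432]
force: [-3.2, -15.9, 5.9]
gripper_width: 0.0553
```

Force jumped to 16 N with the motion stopped: the pack is on the back stop. One more small nudge to seat it square, then back off, rise and look.

>>> send_rows(moves=[1,0,0.4,0,0,0,0.3,1,0,0.4,0,0,0,0.3])

```text
clock: 12.05
ee_pos: [0.5505, 0.0723, 0.0305]
eef_rot: [-2.151, -1.873, -0.431]
force: [-4.2, -20.7, 7.2]
gripper_width: 0.0556
```

>>> send_rows(moves=[-10,0,-4,0,0,0,0.3,-30,0,-12,0,0,0,0.3,-60,0,-25,0,0,0,0.3,-90,0,-45,0,0,0,-1,-105,0,-85,0,0,0,-1,-120,0,-125,0,-0.1,0,-1,-120,0,-165,0,-0.2,0,-1,-120,0,-205,0,-0.3,0,-1,-115,0,-245,0,-0.4,0,-1,-110,0,-250,0,-0.4,0,-1])

```text
clock: 12.88
ee_pos: [0.5253, -0.1216, 0.226]
eef_rot: [2.358, 2.057, 0.006]
force: [0.2, 0.9, 1.2]
gripper_width: 0.0001
```

```bash
python3 - <<'E'
from h import *
s=env.sense();print(tocr(s['ee_pos']),s['ee_pos'])
goal([*cr(-.06,0),.31],YAW)
E
```

```text
[-0.27282714 -0.0020007 ] [ 0.52534421 -0.12159883  0.22603095]
shift [212.4  -1.1 -85.1] turn [ 0.012  0.005 -0.001] len 229.0
```

>>> send_rows(moves=[30,0,-30,0.012,0,0,-1,60,0,-60,0.012,0,0,-1,95,0,-80,0.012,0,0,-1,130,0,-85,0.012,0,0,-1,170,0,-85,0.012,0,0,-1,205,-1,-85,0.012,0,0,-1,212,-1,-85,0.012,0,0,-1,212,-1,-85,0.012,0,0,-1,212,-1,-85,0.012,0,0,-1])

```text
clock: 13.63
ee_pos: [0.551, 0.089, 0.3021]
eef_rot: [-2.359, -2.059, 0.014]
force: [-0.8, -1.1, -0.2]
gripper_width: -0.0003
```

```bash
python3 - <<'E'
from h import *
s=env.sense();np.save('s7.npy',np.r_[s['ee_pos'],s['eef_rot']]);print(tocr(s['ee_pos']),s['ee_pos'])
im=env.read_camera('wrist')[:,:,::-1];cv2.imwrite('pics/w7.png',im)
cv2.imwrite('pics/j.png',cv2.resize(im[20:260,170:410],(600,600),interpolation=2))
E
```

```text
[-0.06068669  0.00104525] [0.55097017 0.08901019 0.30208506]
```

View pics/j.png

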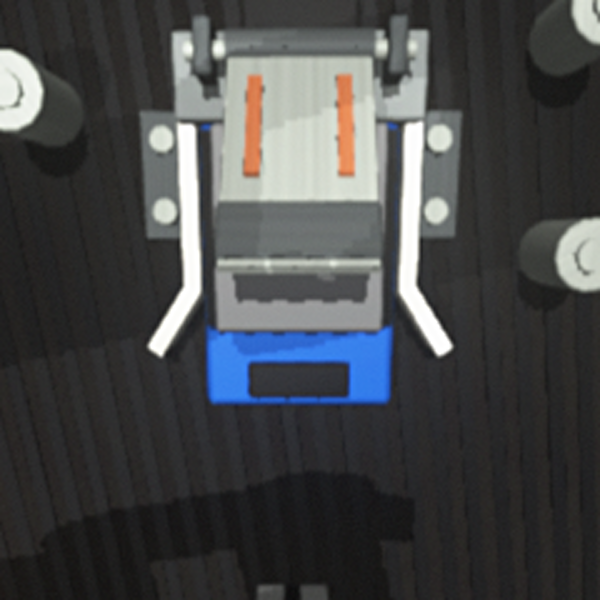

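Pack is home between the walls, trailing edge at crop row 403, walls x≈195/405, flap still raised, all cells standing. Numeric check, then press the flap.

```bash
python3 - <<'E'
from pk import *
im,C=load(7)
P=lambda p,z:tocr(onplane(C,np.array(p)/2.5+[170-.3,20-.3],z)).round(4)
print('trail',P((209,403),.05),P((391,403),.05),'rear deck',P((217,330),.064),P((383,330),.064),'tips',P((156,354),.046),P((446,354),.046))
print('flap free edge top@.14',P((217,262),.14),P((381,262),.14))
goal([*cr(.03,0),.17],YAW)
E
```

```text
trail [-0.0648  0.0452] [-0.0647 -0.0455] rear deck [-0.0271  0.0387] [-0.0271 -0.0389] tips [-0.041   0.0712] [-0.0408 -0.0722]
flap free edge top@.14 [0.0061 0.0298] [ 0.0061 -0.0295]
shift [ 91.5   2.5 132.3] turn [-0.013  0.    -0.002] len 161.0
```

Trailing edge at −64.8 mm and deck rear at −27.1 mm (nominal −65 and −27): home and square. Now the flap.

>>> send_rows(moves=[35,1,10,-0.013,0,0,-1,70,2,30,-0.013,0,0,-1,91,2,60,-0.013,0,0,-1,91,2,95,-0.013,0,0,-1,91,2,125,-0.013,0,0,-1,91,2,132,-0.013,0,0,-1,91,2,132,-0.013,0,0,-1])

```text
clock: 14.27
ee_pos: [0.5631, 0.1773, 0.1683]
eef_rot: [-2.369, -2.061, 0.007]
force: [0.8, -0.2, 1.1]
gripper_width: -0.0002
```

>>> send_rows(moves=[0,0,10,0,0,0,-1,0,0,20,0,0,0,-1,0,0,27,0,0,0,-1,0,0,34,0,0,0,-1,0,0,41,0,0,0,-1,0,0,48,0,0,0,-1,0,0,55,0,0,0,-1,0,0,62,0,0,0,-1,0,0,68,0,0,0,-1,0,0,74,0,0,0,-1,0,0,78,0,0,0,-1,0,0,78,0,0,0,-1])

```text
clock: 15.27
ee_pos: [0.5637, 0.1787, 0.0915]
eef_rot: [2.368, 2.064, -0.001]
force: [-0.1, -1.7, 0.0]
gripper_width: 0.0002
```

```bash
python3 - <<'E'
from h import *
s=env.sense();print(tocr(s['ee_pos']),s['ee_pos'],s['force'],s['qd'].round(3))
E
```

```text
[0.02990795 0.00053925] [0.56370398 0.17870688 0.09152829] [-0.12151242 -1.686178    0.01194042] [ 0.003 -0.008 -0.008  0.009  0.019 -0.   ]
```

>>> send_rows(moves=[0,0,3,0,0,0,-1,0,0,5,0,0,0,-1,0,0,7,0,0,0,-1,0,0,7,0,0,0,-1])

```text
clock: 15.6
ee_pos: [0.5641, 0.1787, 0.0855]
eef_rot: [2.368, 2.064, 0.0]
force: [-0.1, -0.1, 0.3]
gripper_width: -0.0001
```

>>> send_rows(moves=[0,0,1,0,0,0,-1,0,0,2,0,0,0,-1,0,0,2,0,0,0,-1])

```text
clock: 15.85
ee_pos: [0.5641, 0.1788, 0.0838]
eef_rot: [2.368, 2.064, 0.001]
force: [-0.2, -1.5, 1.7]
gripper_width: 0.0002
```

>>> send_rows(moves=[0,0,1,0,0,0,-1,0,0,2,0,0,0,-1,0,0,2,0,0,0,-1])

```text
clock: 16.1
ee_pos: [0.5642, 0.1789, 0.083]
eef_rot: [2.367, 2.064, 0.002]
force: [-3.6, -2.4, 8.5]
gripper_width: -0.0
```

```bash
python3 - <<'E'
from h import *
s=env.sense();print(s['ee_pos'],s['force'])
a=env.read_camera('side')[:,:,::-1];b=env.read_camera('scene')[:,:,::-1]
cv2.imwrite('pics/k.png',np.hstack([cv2.resize(a[140:280,200:340],(400,400),interpolation=2),cv2.resize(b[130:250,230:350],(400,400),interpolation=2)]))
E
```

```text
[0.56422808 0.17887641 0.08297413] [-3.56214501 -2.43593106  8.49024387]
```

View pics/k.png

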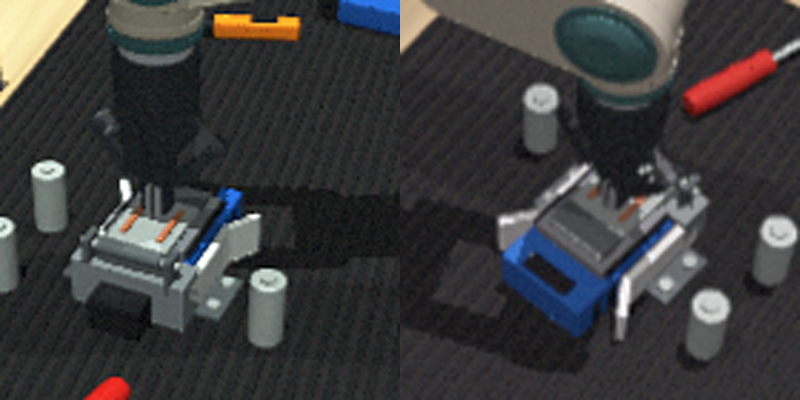

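The flap lies flat over the pack and force is now rising at tip z≈72 mm, the expected flat height. A slightly firmer press, then retreat straight up.

>>> send_rows(moves=[0,0,1,0,0,0,-1,0,0,2,0,0,0,-1,0,0,2,0,0,0,-1,0,0,2,0,0,0,-1])

```text
clock: 16.53
ee_pos: [0.5644, 0.1789, 0.0828]
eef_rot: [2.367, 2.063, 0.002]
force: [-10.0, -4.4, 19.6]
gripper_width: -0.0
```

>>> send_rows(moves=[0,0,-5,0,0,0,-1,0,0,-25,0,0,0,-1,0,0,-60,0,0,0,-1,-30,0,-100,0,0,0,-1,-65,0,-140,0,0,0,-1,-90,0,-180,0,0,0,-1,-90,0,-215,0,0,0,-1,-90,0,-225,0,0,0,-1,-90,0,-225,0,0,0,-1,-90,0,-225,0,0,0,-1])

```text
clock: 17.37
ee_pos: [0.5522, 0.0898, 0.3064]
eef_rot: [2.367, 2.062, 0.006]
force: [-0.1, 0.9, -0.2]
gripper_width: 0.0001
```

```bash
python3 - <<'E'
from h import *
s=env.sense();np.save('s8.npy',np.r_[s['ee_pos'],s['eef_rot']]);print(tocr(s['ee_pos']),s['ee_pos'],s['force'])
im=env.read_camera('wrist')[:,:,::-1];cv2.imwrite('pics/w8.png',im)
cv2.imwrite('pics/l.png',cv2.resize(im[20:260,170:410],(600,600),interpolation=2))
E
```

```text
[-5.97920955e-02 -3.23772248e-05] [0.55215872 0.08975109 0.30635994] [-0.07478568  0.91412046 -0.21339858]
```

The picture limit is reached, so I check numerically: flap copper strips by triangulation, and the pack's blue trailing edge.

```bash
python3 - <<'E'
from pk import *
im,C=load(8);sd=env.read_camera('side')[:,:,::-1]
def cop(im,box):
    h=cv2.cvtColor(np.ascontiguousarray(im),cv2.COLOR_BGR2HSV);m=cv2.inRange(h,(3,80,120),(18,255,255));x0,y0,x1,y1=box
    k=np.zeros_like(m);k[y0:y1,x0:x1]=m[y0:y1,x0:x1];q=np.argwhere(k)[:,::-1];return q.mean(0),q.min(0),q.max(0)
u=cop(im,(245,20,330,130));v=cop(sd,(235,185,285,240));print(u,v)
p,e=tri(C,u[0],cam('side'),v[0]);print('strips',p,e,tocr(p))
for z in(.0715,): print('strip ends cradle x, if flat',tocr(onplane(C,(u[0][0],u[1][1]-.5),z)),tocr(onplane(C,(u[0][0],u[2][1]+.5),z)))
h=cv2.cvtColor(im,cv2.COLOR_BGR2HSV);m=cv2.inRange(h,(100,120,50),(125,255,255));m[:120]=0;m[220:]=0
q=np.argwhere(m)[:,::-1];b=[q[q[:,0]==x][:,1].max() for x in(258,285,320)];print(b,[tocr(onplane(C,(x,y+.5),.05)).round(4) for x,y in zip((258,285,320),b)])
E
```

```text
(array([283.65209125,  86.2148289 ]), array([265,  62]), array([304, 111])) (array([252.53333333, 217.1       ]), array([242, 210]), array([263, 224]))
strips [0.56630097 0.19392816 0.07522861] 0.0023449733706104054 [4.53405013e-02 2.12729961e-05]
strip ends cradle x, if flat [0.06972885 0.00097247] [0.01883802 0.00122482]
[np.int64(181), np.int64(182), np.int64(180)] [array([-0.0651,  0.034 ]), array([-0.0665,  0.    ]), array([-0.0641, -0.0441])]
```

```bash
python3 -c "
from plant import env
print(env.hand_in(),env.sense()['clock'])"
```

```text
the job is handed in; nothing more can be done
the job is handed in; nothing more can be done
```

The drill pack is home in the aluminium cradle and the flap is pressed flat over it. I handed the job in after about 17.5 s of robot time; no verdict is reported.

**What I did:** I pushed the pack about 35 mm sideways into line with the cradle. I then slid it lengthwise with two spread fingertips until the force rose to about 21 N at the back stop. After backing off and checking it, I pressed the flap down with closed fingers to about 20 N and retreated straight up, clear of everything.

**Checks on the pack:**
- Before the flap press, its trailing edge measured −64.8 mm along and its deck rear −27.1 mm (nominal −65 and −27). It sat within about 0.5 mm across, and the flap was still raised.
- After the press, the trailing edge read −64 to −66.5 mm at three columns.

**Checks on the flap:**
- The fingertip stalled at z ≈ 72 mm, the expected height of a flat flap.
- Triangulating the flap's copper strips gave 75 mm, about 3 mm too high. The side camera read the pack's deck about 3 mm high too, so I took this as calibration bias.

**Bystanders:** All three cells were standing in the last pictures viewed. I did not re-measure the probe and stick pack; the arm stayed clear of them.

The picture limit stopped me from viewing the scene after the retreat, so those last checks are numeric only.

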